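Hang the award plate on its display stand

TASK

The thin metal award plate lies flat on the cherry-wood desk riser, too thin to pick up there: slide it until about a third of it, its plain end, sticks out past the riser's front edge, and pick it up by that end. Hang it on the sloping display stand: pass the wide part of its keyhole over the stud's head, then let it down so that the stud locks in the top of the narrow slot and the plate hangs straight, flat against the bar. Do not let the plate fall to the desk, and do not shift or tip the things standing round about.

Things in the scene. Friction and masses are not known exactly. Their poses are not given: they have to be found in the camera images.
- plate: Award plate of brushed aluminium, 160 (x) x 56 (y) x 3 mm thick, about 85 g, lying flat on the riser, keyhole end away from the robot (long axis within 25 degrees of world x). Origin: centre of its underside; +x points to the keyhole end (top when hung), +z out of the face that must show. It slides easily on the riser (friction about 0.35); fingertips pressed on it with 5 to 20 N drag it along.
- plate_foot (a point): Middle of the plain end of the plate, on its underside: 80 mm from the plate's origin in its -x. Axes as the plate's. The plate overbalances off the riser if more than half its length sticks out.
- plate_hole (a point): Centre of the keyhole's round hole (18 mm diameter, right through), on the plate's underside and centre line: 45 mm from the plate's origin in its +x. From it a slot 9 mm wide runs in +x and ends 67 mm from the plate's origin.
- plate_slot (a point): Point on the plate's underside where the centre of the stud's neck lies when it rests in the closed end of the slot: 64 mm from the plate's origin in its +x.
- riser: Fixed cherry-wood desk riser (low shelf): a board 280 deep (x) x 360 wide (y) x 18 mm, its top 100 mm above the desk, on two side panels set back 20 mm from the front. Origin: on the desk under the board's centre; -x points to its front edge, 140 mm from the origin, which faces the robot. Nothing stands in front of that edge. Left or right of the stand.
- stand: Fixed display stand of dark steel: foot plate 110 x 90 x 12 mm, 18 mm wide upright post, and a sloping bar with a headed stud. Origin: on the desk under the foot plate; -x is the side on which the plate is hung, facing roughly towards the robot.
- bar: The stand's bar, 30 mm wide, 8 thick, leaning back 45 degrees. Origin: foot of the stud on the bar's front face, 190 mm above the desk; +x straight up the slope, +z out along the stud (up and to the robot). It reaches from 15 mm above the stud to 90 below. Stud: neck 6 mm diameter, 5.5 mm from bar to head; head 13 mm diameter, 3 thick. Hung, the plate's axes lie along these, underside on the bar.
- obelisk: Bystander on the riser beside the plate: award with a black foot 56 x 56 x 22 mm and a slender glass column, 26 mm wide, up to 146 mm high in all. Origin: centre of its underside.
- cardbox: Bystander on the riser beside the plate: open box of business cards, 94 (x) x 58 (y) x 28 mm. Origin: centre of its underside.
- tumbler: Bystander on the desk beside the stand: steel drinks tumbler, 69 mm in diameter, 190 mm high. Origin: centre of its underside.
- pencup: Bystander on the desk beside the stand: pen cup, 76 mm in diameter, 95 mm high, with pens up to 160 mm high. Origin: centre of its underside.
Not all that is in view belongs to the job. Of the things that look like the plate, the middle-sized one is meant.

How it is judged:
By the outcome, as a careful person would: the job done as asked, in the order asked, and still so for the second after the job is handed in, with the robot touching nothing.
It also fails if it takes over 61 s, if anything falls off the work surface, if the arm or the gripper's body presses on something with over 40 N, if the wrist force passes 120 N, or if a joint passes its speed limit or range.

ROBOT

A 6-joint arm with a two-finger parallel gripper is mounted at the origin on the work surface. World frame = base frame: x ahead of the robot, y to its left, z up, the work surface at z = 0. Lengths are in mm, angles in rad, forces in N, time in s.
With the tool pointing down it reaches from about 375 to 900 mm from the base axis. Payload 3.1 kg.
Tool frame: the origin (TCP) lies midway between the tips of the shut fingers; the grasp point (between the pads) lies 19 mm behind it (ctrl.grasp_offset is the distance from the TCP to the grasp point, in mm); z points along the fingers, y is the line along which they close (so a half turn about z gives the same grasp; the last joint's range is limited). The gripper opens to 85 mm and grips with 20 to 120 N. Pads are 22 mm wide; open, the fingers measure 114 mm over their backs; the gripper's body (76 mm by 85 mm) begins 54 mm behind the grasp point. The pads swing forward as they close: fully open they stand 13 mm farther back than shut.
Start: joints at [-1.458, 0.527, 1.433, -0, 1.181, -0.178], TCP at [179.821, -598.549, 204.51] pointing down, gripper open.
Joint ranges: [-3.08, 3.08], [-0.75, 2.2], [0.22, 2.44], [-1.43, 4.57], [0, 2.65], [-2.85, 2.85]. Speed limits (rad/s): [2.79, 2.79, 3.14, 3.14, 3.14, 3.14].

INTERFACE

Orientations are given as a rotation vector (axis times angle).
In Python, from station import ctrl gives the robot as it stands.
- The arm moves only by the tool servo_tool, never from a script. Its argument "increments" is a list of rows, each a list of 5 numbers: the closure, from 0 (fully open) to 1 (shut), then the shift along the tool's x, y, z in cm, then the turn about the tool's z in degrees. In form: [[grip, x, y, z, turn], ...]. A call has 1 to 12 rows; each row is the pose to reach, as a shift and turn from the pose commanded when the call began, along the tool's axes at that moment; what a row does not reach only later rows make up. A row lasts 1/12 s, in which the tool goes at most 41.7 mm and 7.16 degrees, less where a joint would pass 70% of its speed; a pose out of reach is approached as far as the arm can. A call with a gripper value outside its range is refused whole. The fingers move at their own pace and stop on an object; "force" is the grip in N (left out, the last holds). Time passes only in rows, so rows that repeat a pose let the fingers close. It gives the time, the measured TCP pose, the force, the opening and the grip force at its end, in the units of the state.
- ctrl.read_state(): the state, without advancing time (a new reading comes with each control period).
- ctrl.snapshot(name): name is "side" or "top"; returns (picture, depth): 384x512x3 uint8, blue, green, red; 384x512 float32, mm along the optical axis (not along the pixel's ray), 0 where there is no reading.
- ctrl.camera_model(name): a dict with "intrinsics" (3x3 intrinsics, pixels), "D" ([k1, k2, p1, p2, k3] as OpenCV has them; the pictures are not rectified), "cam_to_world" (4x4, takes a point from camera to world coordinates). Camera axes: x right, y up, looking along -z (the intrinsics and any distortion apply to the point x, -y, -z); pixel columns grow to the right and rows downward; lengths in mm; the calibration is good to about 2 mm. A picture is of the moment at which its call begins. camera_model takes no time and is no camera call.
- ctrl.sign_off(): hands the job in; it is judged then, once.
The state is a dict: "time": time; "joint_pos": joint angles; "joint_velocities": joint speeds; "joint_torque": joint torques, N m; "tool_pos": TCP position; "eef_rot": TCP orientation; "ft_force": force on the tool from outside, world axes, zero at the start; "ft_torque": the same for the moment, N m; "opening": opening from 0.0 (shut) to 1.0 (fully open); "gripper_force": force on a finger pad.
Only numpy, scipy, OpenCV 4.12 (cv2) and the standard library are available. Lean on these libraries where they do the work, as an engineer would, in place of code of your own. Each camera call takes 0.05 s, during which the arm holds its last target. There are 200 camera calls.

## Working session

There is one attempt and no reset: what is moved stays moved. The work goes in short steps, Python scripts to look and compute and a tool call to move; the robot and the scene stay as the last step left them, time stands still between calls to the robot, and variables do not carry over. Pictures are saved under pics/ and viewed, at most 10 in all, crops included, and the job is handed in when it is done.

Besides the shell and the picture viewer there is one more tool, called as a command line: name --pt "numbers of a row" for each row, then --argument value for the rest. servo_tool: Moves the arm, as the interface text tells. Its arguments: {"type":"object","properties":{"increments":{"type":"array","items":{"type":"array","items":{"type":"number"}}},"force":{"type":"number"}},"required":["increments"]}

```bash
ls; mkdir -p pics
cat > h.py <<'E'
import numpy as np, cv2
from scipy.spatial.transform import Rotation as R
from station import ctrl
def cloud(name):
    """picture, HxWx3 world points (nan where none)"""
    im,d=ctrl.snapshot(name); m=ctrl.camera_model(name)
    h,w=d.shape; uv=np.stack(np.meshgrid(np.arange(w),np.arange(h)),-1).reshape(-1,1,2).astype(np.float64)
    n=cv2.undistortPoints(uv,np.array(m["intrinsics"],float),np.array(m["D"],float)).reshape(h,w,2)
    P=np.stack([n[...,0]*d,-n[...,1]*d,-d],-1); T=np.array(m["cam_to_world"])
    P=P@T[:3,:3].T+T[:3,3]; P[d==0]=np.nan
    return im,P
E
python3 - <<'E'
from h import *
for n in("side","top"):
    im,P=cloud(n); cv2.imwrite(f"pics/{n}0.png",im); np.savez(f"{n}0.npz",im=im,P=P)
    m=ctrl.camera_model(n); print(n,np.round(m["cam_to_world"],3).tolist(),m["intrinsics"])
print(ctrl.read_state())
E
```

```text
pics
side [[-0.998, 0.046, -0.05, 508.737], [-0.068, -0.622, 0.78, 1048.487], [0.004, 0.782, 0.624, 883.392], [0.0, 0.0, 0.0, 1.0]] [[414.89929018   0.         254.51421864]
 [  0.         414.89929018 189.0841883 ]
 [  0.           0.           1.        ]]
top [[-0.012, 0.991, -0.134, 353.614], [-1.0, -0.011, 0.007, 105.92], [0.006, 0.134, 0.991, 1572.026], [0.0, 0.0, 0.0, 1.0]] [[456.37117221   0.         256.78824968]
 [  0.         456.37117221 195.79217336]
 [  0.           0.           1.        ]]
{'time': 0.1, 'joint_pos': array([-1.45748131e+00,  5.28375671e-01,  1.43379624e+00, -4.11517292e-06,
        1.18140102e+00, -1.78519820e-01]), 'joint_velocities': array([-0.00056728, -0.00142559, -0.00323386,  0.00020801,  0.00045506,
        0.00166731]), 'joint_torque': array([-1.57466247e-04, -4.43302810e+01, -1.78586662e+01, -1.97812451e-04,
        3.91848735e-03,  2.10366636e-06]), 'tool_pos': array([ 179.75259813, -597.85468237,  203.62299068]), 'eef_rot': array([-3.10624805e+00, -4.56502705e-01, -9.53609747e-05]), 'ft_force': array([ 0.15080986,  0.24064781, -0.03195745]), 'ft_torque': array([0.06057243, 0.03827488, 0.02637078]), 'gripper_force': 0.0, 'opening': 1.0046056420285536}
```

View pics/side0.png

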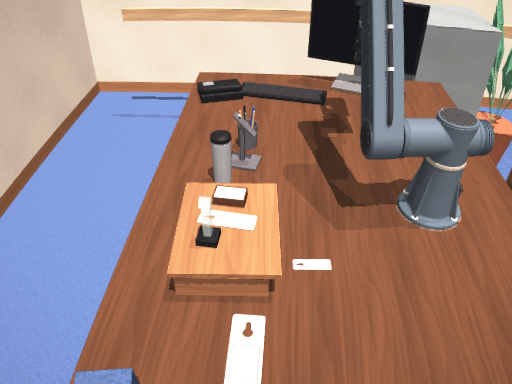

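View pics/top0.png

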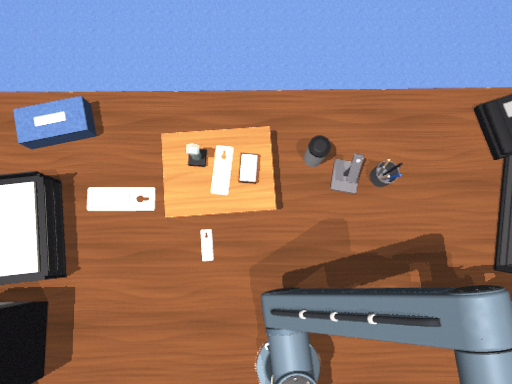

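Three things look like the plate in the top view: a large one at (121,198), a small one at (207,245) and one on the riser at (222,170). The riser one is middle-sized, lies between the obelisk (197,155) and the card box (249,168), and should be about 160 mm long. I'll confirm it in a crop and measure it.

Run:
```python
from h import *
z=np.load("top0.npz"); im,P=z["im"],z["P"]
c=im[115:225,155:415]; cv2.imwrite("pics/crop.png",cv2.resize(c,None,fx=3,fy=3,interpolation=cv2.INTER_CUBIC))
s=np.load("side0.npz")
def grab(P,im,lo,hi,bright=None):
    m=np.all((P>lo)&(P<hi),-1)
    if bright is not None: m&=im.min(-1)>bright
    return m
for n,q in(("top",z),("side",s)):
    im,P=q["im"],q["P"]
    # bright pixels at riser height
    m=grab(P,im,[300,-100,90],[900,500,115],130)
    k,l,st,ce=cv2.connectedComponentsWithStats(m.astype(np.uint8),connectivity=4)
    for i in range(1,k):
        if st[i,4]>100:
            p=P[l==i]; r=cv2.minAreaRect(p[:,:2].astype(np.float32)); print(n,"plate?",ce[i].round(),st[i,4],p.mean(0).round(1),np.round(r[0],1),np.round(r[1],1),round(r[2],1))
    m=grab(P,im,[300,-100,85],[900,500,115]); p=P[m]; print(n,"riser layer",p.min(0).round(),p.max(0).round(),np.median(p[:,2]).round(1)); r=cv2.minAreaRect(p[:,:2].astype(np.float32));print(np.round(r[0],1),np.round(r[1],1),r[2])
    # objects above
    m=grab(P,im,[400,-350,116],[900,500,260]); k,l,st,ce=cv2.connectedComponentsWithStats(m.astype(np.uint8),connectivity=4)
    for i in range(1,k):
        if st[i,4]>25: p=P[l==i]; print(n,"obj",ce[i].round(),st[i,4],p.min(0).round(),p.max(0).round(),np.median(p,0).round())
    # stand foot at z 5..20
    m=grab(P,im,[400,-350,6],[900,30,20]); p=P[m]; k,l,st,ce=cv2.connectedComponentsWithStats(m.astype(np.uint8),connectivity=4)
    for i in range(1,k):
        if st[i,4]>60: p=P[l==i]; r=cv2.minAreaRect(p[:,:2].astype(np.float32)); print(n,"foot",ce[i].round(),st[i,4],np.round(r[0],1),np.round(r[1],1),r[2],np.median(p[:,2]))
```

```text
top plate? [222. 170.] 898 [638.5 209.6 102.7] [640.9 209.6] [ 61.6 165.3] 82.8
top riser layer [487. -96.  85.] [787. 410. 115.] 100.4
[642.1 153.5] [281.7 501.1] 3.3597652912139893
top obj [318. 147.] 458 [ 664. -132.  116.] [733. -66. 200.] [691. -96. 186.]
top obj [195. 154.] 365 [651. 261. 116.] [709. 318. 247.] [673. 284. 136.]
top obj [248. 167.] 518 [595.  93. 116.] [693. 155. 138.] [643. 123. 126.]
top obj [354. 168.] 295 [ 589. -233.  116.] [ 670. -190.  204.] [ 630. -210.  166.]
top foot [342. 177.] 534 [ 633.2 -211.1] [ 89.7 112.3] 79.88153839111328 12.313138248774976
side plate? [222. 160.] 105 [688.3 -73.4 102.9] [686.2 -76.9] [56.1 21.4] 24.1
side plate? [234. 220.] 714 [620.2 210.2 102.6] [624.7 207.2] [ 71.2 134.5] 83.2
side riser layer [485. -98.  85.] [785. 413. 115.] 101.0
[639.6 153.5] [281.1 505.2] 3.482165813446045
side obj [244. 125.] 267 [ 585. -323.  117.] [ 664. -189.  205.] [ 631. -206.  155.]
side obj [220. 143.] 518 [ 662. -132.  116.] [729. -61. 193.] [692. -76. 169.]
side obj [216. 211.] 1232 [591.  88. 116.] [708. 321. 247.] [669. 287. 127.]
side foot [245. 161.] 385 [ 629.9 -210. ] [ 92.  114.9] 76.1944808959961 12.118414540992035
```

View pics/crop.png

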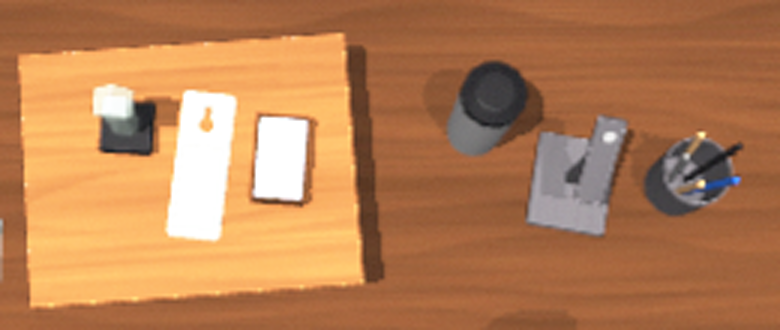

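The crop shows the riser plate with its keyhole at (206,118), the slot pointing away from the robot and the plain end toward the front. It measures about 160 x 56 mm, so it is the middle-sized one (the desk ones at (121,198) and (207,245) are clearly larger and smaller). The stud's head is at crop (609,138) on the bar. Next I'll fit the riser and the bar.

Run:
```python
from h import *
for n in("top","side"):
    z=np.load(n+"0.npz"); im,P=z["im"],z["P"]
    m=np.all((P>[400,-10,93])&(P<[900,420,107]),-1); p=P[m]; r=cv2.minAreaRect(p[:,:2].astype(np.float32)); print(n,"riser",np.round(r,1) if 0 else r)
    # front edge fit: min x per y bin
    ys=np.arange(0,340,10)
    e=[(y,np.nanmin(p[(abs(p[:,1]-y)<5),0])) for y in ys if (abs(p[:,1]-y)<5).sum()>5]; e=np.array(e); print("front edge x=%.4f*y+%.1f"%tuple(np.polyfit(e[:,0],e[:,1],1)))
    # bar
    m=np.all((P>[540,-245,115])&(P<[700,-170,207]),-1); p=P[m]; 
    best=None; rng=np.random.default_rng(0)
    for _ in range(2000):
        a=p[rng.choice(len(p),3,False)]; nn=np.cross(a[1]-a[0],a[2]-a[0]); L=np.linalg.norm(nn)
        if L<50: continue
        nn/=L; nn*=np.sign(nn[2]) 
        if abs(nn[2]-.707)>.1: continue
        ok=abs((p-a[0])@nn)<1.5
        if best is None or ok.sum()>best.sum(): best=ok
    q=p[best]; c=q.mean(0); u,s,v=np.linalg.svd(q-c); nn=v[2]*np.sign(v[2,2]); print("bar n",nn.round(3),"n pts",len(q),"c",c.round(1),"yaw",np.degrees(np.arctan2(-nn[1],-nn[0])).round(1))
    for yaw in (np.arctan2(-nn[1],-nn[0]),):
        Y=np.array([-np.sin(yaw),np.cos(yaw),0]); X=np.cross(Y,nn); 
        cc=cv2.minAreaRect(np.c_[(q-c)@X,(q-c)@Y].astype(np.float32)); print("X",X.round(3),"rect on plane",cc)
        ctr=c+cc[0][0]*X+cc[0][1]*Y; print("rect centre",ctr.round(1))
    out=p[((p-c)@nn>5)]; out=out[out[:,2]>180]; print("head pts",len(out),out.mean(0).round(1) if len(out) else '', ((out-c)@nn).round(1)[:15])
print(R.from_rotvec(ctrl.read_state()["eef_rot"]).as_matrix().round(3))
```

```text
top riser ((637.9337768554688, 223.69384765625), (281.68597412109375, 360.5013732910156), 3.3597652912139893)
front edge x=-0.0601*y+511.7
bar n [-0.65   0.181  0.738] n pts 129 c [ 628.1 -209.5  164.3] yaw -15.6
X [ 0.711 -0.198  0.675] rect on plane ((0.6474266052246094, -0.5401878356933594), (105.15180969238281, 29.438648223876953), 3.9780890941619873)
rect centre [ 628.4 -210.1  164.8]
head pts 22 [ 650.3 -213.7  196.9] [ 6.5  6.   5.2  8.4  8.5  6.8  5.4  6.5 12.6 11.5 12.7  9.4  9.7  9.4
 11.2]
side riser ((635.347900390625, 223.35546875), (281.1455993652344, 365.19097900390625), 3.482165813446045)
front edge x=-0.0619*y+509.7
bar n [-0.687  0.183  0.703] n pts 95 c [ 624.2 -208.4  164.5] yaw -14.9
X [ 0.68  -0.181  0.711] rect on plane ((1.5583572387695312, 0.38416481018066406), (104.06797790527344, 32.71412658691406), 4.677418231964111)
rect centre [ 625.4 -208.3  165.6]
head pts 7 [ 644.5 -213.4  197.3] [ 7.8 10.   6.1  8.1  9.4  7.5  8.6]
[[ 0.958  0.288 -0.   ]
 [ 0.288 -0.958  0.002]
 [ 0.    -0.002 -1.   ]]
```

```bash
cat >> h.py <<'E'
def pose():
    s=ctrl.read_state(); M=R.from_rotvec(s["eef_rot"]).as_matrix(); return s,s["tool_pos"],M,np.degrees(np.arctan2(M[1,0],M[0,0]))
def go(x,y,z,yaw):
    """print tool-axis shift in cm and turn in deg to a world TCP pose"""
    s,p,M,a=pose(); d=M.T@(np.array([x,y,z])-p)/10; print("inc",d.round(2),"turn",round(a-yaw,2),"from",p.round(1),round(a,2))
E
python3 -c "
from h import *
go(180,-598,340,16.8); go(650,208,340,-7.2)"
```

```text
inc [ 2.000e-02 -1.000e-02 -1.364e+01] turn -0.08 from [ 179.8 -597.9  203.6] 16.72
inc [ 68.23 -63.67 -13.49] turn 23.92 from [ 179.8 -597.9  203.6] 16.72
```

servo_tool --pt "0.75 0 0 -4.2 0" --pt "0.75 0 0 -8.4 0" --pt "0.75 0 0 -12.6 0" --pt "0.75 0 0 -13.6 0" --pt "0.75 68.2 -63.7 -13.6 0" --pt "0.75 68.2 -63.7 -13.6 0" --pt "0.75 68.2 -63.7 -13.6 0" --pt "0.75 68.2 -63.7 -13.6 0" --pt "0.75 68.2 -63.7 -13.6 0" --pt "0.75 68.2 -63.7 -13.6 0" --pt "0.75 68.2 -63.7 -13.6 0" --pt "0.75 68.2 -63.7 -13.6 0" --force 40

```text
time: 1.1
tool_pos: [348.0, -308.3, 340.0]
eef_rot: [-3.107, -0.456, 0.0]
ft_force: [0.7, 0.5, -0.5]
opening: 0.247
gripper_force: 0.0
```

```bash
python3 -c "
from h import *
go(650,208,340,-7.2)"
```

```text
inc [ 4.376e+01 -4.079e+01  3.000e-02] turn 23.88 from [ 348.  -308.3  340. ] 16.68
```

servo_tool --pt "0.75 43.8 -40.8 0 0" --pt "0.75 43.8 -40.8 0 0" --pt "0.75 43.8 -40.8 0 0" --pt "0.75 43.8 -40.8 0 0" --pt "0.75 43.8 -40.8 0 0" --pt "0.75 43.8 -40.8 0 0" --pt "0.75 43.8 -40.8 0 0" --pt "0.75 43.8 -40.8 0 6" --pt "0.75 43.8 -40.8 0 12" --pt "0.75 43.8 -40.8 0 18" --pt "0.75 43.8 -40.8 0 23.9" --pt "0.75 43.8 -40.8 0 23.9"

```text
time: 2.1
tool_pos: [599.8, 122.4, 339.7]
eef_rot: [3.135, -0.202, -0.002]
ft_force: [0.6, -1.2, 0.2]
opening: 0.253
gripper_force: 0.0
```

```bash
python3 -c "
from h import *
go(650,208,340,-7.2)"
```

```text
inc [ 3.88 -9.13 -0.03] turn -0.16 from [599.8 122.4 339.7] -7.36
```

servo_tool --pt "0.75 3.9 -9.1 0 0" --pt "0.75 3.9 -9.1 0 0" --pt "0.75 3.9 -9.1 0 0" --pt "0.75 3.9 -9.1 4 0" --pt "0.75 3.9 -9.1 8 0" --pt "0.75 3.9 -9.1 12 0" --pt "0.75 3.9 -9.1 16 0" --pt "0.75 3.9 -9.1 19 0" --pt "0.75 3.9 -9.1 21 0" --pt "0.75 3.9 -9.1 22 0" --pt "0.75 3.9 -9.1 22 0" --pt "0.75 3.9 -9.1 22 0"

```text
time: 3.1
tool_pos: [649.9, 205.7, 120.5]
eef_rot: [3.135, -0.197, -0.0]
ft_force: [0.7, 0.1, 0.5]
opening: 0.25
gripper_force: 0.0
```

```bash
python3 -c "
from h import *
go(650,208,103,-7.2);print(pose()[0]['ft_force'])"
```

```text
inc [-0.02 -0.23  1.75] turn 0.02 from [649.9 205.7 120.5] -7.18
[0.68589812 0.05731628 0.4969388 ]
```

servo_tool --pt "0.8 0 -0.2 1.0 0" --pt "0.8 0 -0.2 1.5 0" --pt "0.8 0 -0.2 1.75 0" --pt "0.8 0 -0.2 1.85 0" --pt "0.8 0 -0.2 1.85 0" --pt "0.8 0 -0.2 1.85 0"

```text
time: 3.6
tool_pos: [650.1, 207.7, 102.4]
eef_rot: [-3.135, 0.197, -0.001]
ft_force: [-0.8, 0.2, 0.7]
opening: 0.198
gripper_force: 0.0
```

servo_tool --pt "0.8 0 0 0.1 0" --pt "0.8 0 0 0.2 0" --pt "0.8 0 0 0.3 0" --pt "0.8 0 0 0.3 0"

```text
time: 3.93
tool_pos: [649.7, 207.6, 98.8]
eef_rot: [3.135, -0.197, -0.001]
ft_force: [0.4, 1.2, -0.1]
opening: 0.2
gripper_force: 0.0
```

servo_tool --pt "0.8 0 0 0.1 0" --pt "0.8 0 0 0.2 0" --pt "0.8 0 0 0.2 0"

```text
time: 4.18
tool_pos: [649.7, 207.6, 96.7]
eef_rot: [3.135, -0.197, -0.001]
ft_force: [-0.7, 0.1, 0.8]
opening: 0.198
gripper_force: 0.0
```

servo_tool --pt "0.8 0 0 0.1 0" --pt "0.8 0 0 0.2 0" --pt "0.8 0 0 0.2 0"

```text
time: 4.43
tool_pos: [649.7, 207.6, 94.7]
eef_rot: [3.135, -0.197, -0.001]
ft_force: [0.6, 0.3, -0.8]
opening: 0.199
gripper_force: 0.0
```

Run:
```python
from h import *
im,P=cloud("side"); c=im[140:300,150:310]; cv2.imwrite("pics/s1.png",cv2.resize(c,None,fx=3.6,fy=3.6,interpolation=cv2.INTER_CUBIC))
```

```text
(no output)
```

View pics/s1.png

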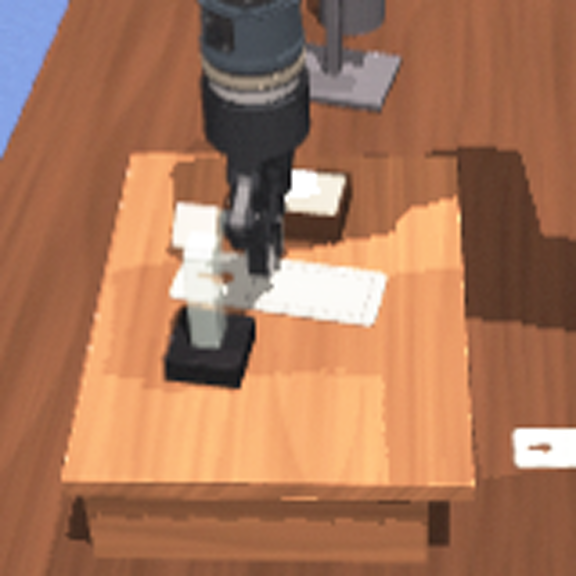

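The fingertips (crop (262,268)) are over the plate just in front of the keyhole and clear of the obelisk. They are nearly touching, so I keep going down.

servo_tool --pt "0.8 0 0 0.1 0" --pt "0.8 0 0 0.2 0" --pt "0.8 0 0 0.2 0"

```text
time: 4.73
tool_pos: [649.7, 207.6, 92.7]
eef_rot: [3.135, -0.197, -0.001]
ft_force: [-1.0, 0.8, 0.0]
opening: 0.199
gripper_force: 0.0
```

servo_tool --pt "0.8 0 0 0.05 0" --pt "0.8 0 0 0.1 0" --pt "0.8 0 0 0.15 0" --pt "0.8 0 0 0.15 0"

```text
time: 5.07
tool_pos: [649.8, 207.6, 91.4]
eef_rot: [3.135, -0.197, -0.0]
ft_force: [-0.7, 0.0, 0.0]
opening: 0.199
gripper_force: 0.0
```

Run:
```python
from h import *
for n in("side","top"):
    im,P=cloud(n); m=np.all((P>[600,170,104.5])&(P<[700,250,180]),-1)&(im.max(-1)<120)
    p=P[m]; print(n,len(p))
    for z0 in range(104,150,4):
        q=p[(p[:,2]>=z0)&(p[:,2]<z0+4)]
        if len(q): print(z0,len(q),q.min(0).round(),q.max(0).round())
print(pose()[0])
```

```text
side 108
120 2 [636. 199. 120.] [639. 200. 123.]
124 5 [639. 199. 125.] [657. 230. 128.]
128 10 [636. 196. 128.] [657. 234. 131.]
132 12 [638. 200. 132.] [657. 234. 136.]
136 7 [636. 198. 136.] [649. 233. 140.]
140 14 [636. 193. 140.] [660. 234. 144.]
144 8 [638. 201. 144.] [656. 234. 148.]
148 8 [636. 190. 148.] [655. 233. 152.]
top 10
{'time': 5.1667, 'joint_pos': array([1.45841570e-01, 7.32015788e-01, 1.36916782e+00, 9.02727455e-06,
       1.04044091e+00, 1.84197873e+00]), 'joint_velocities': array([ 0.001498  , -0.00204566, -0.0024492 ,  0.00102725, -0.00095099,
       -0.00158007]), 'joint_torque': array([-2.58598684e-04, -5.06659341e+01, -1.56471652e+01, -2.57182052e-05,
        1.62071858e-03,  1.77255646e-05]), 'tool_pos': array([649.87910105, 207.65070491,  91.49900702]), 'eef_rot': array([-3.13542377e+00,  1.96763167e-01,  5.15138393e-05]), 'ft_force': array([-0.63668814, -0.79018843, -0.74278393]), 'ft_torque': array([-0.00535134,  0.00971853, -0.02418764]), 'gripper_force': 0.0, 'opening': 0.1977840722659846}
```

servo_tool --pt "0.8 0 0 0.05 0" --pt "0.8 0 0 0.1 0" --pt "0.8 0 0 0.15 0" --pt "0.8 0 0 0.15 0"

```text
time: 5.5
tool_pos: [649.8, 207.7, 89.9]
eef_rot: [3.135, -0.197, -0.0]
ft_force: [-0.1, 0.3, -0.3]
opening: 0.196
gripper_force: 0.0
```

Run:
```python
from h import *
im,P=cloud("side"); c=im[195:245,195:265]; print(P[214:222,222:228,2].round(0).tolist()); cv2.imwrite("pics/s2.png",cv2.resize(c,None,fx=10,fy=10,interpolation=cv2.INTER_CUBIC))
```

```text
[[143.0, 140.0, 136.0, 137.0, 133.0, 101.0], [136.0, 134.0, 130.0, 133.0, 129.0, 105.0], [132.0, 133.0, 128.0, 126.0, 123.0, 103.0], [130.0, 129.0, 127.0, 124.0, 123.0, 103.0], [124.0, 126.0, 120.0, 120.0, 105.0, 104.0], [103.0, 103.0, 102.0, 102.0, 105.0, 101.0], [104.0, 102.0, 103.0, 103.0, 102.0, 102.0], [105.0, 103.0, 103.0, 104.0, 103.0, 105.0]]
```

View pics/s2.png

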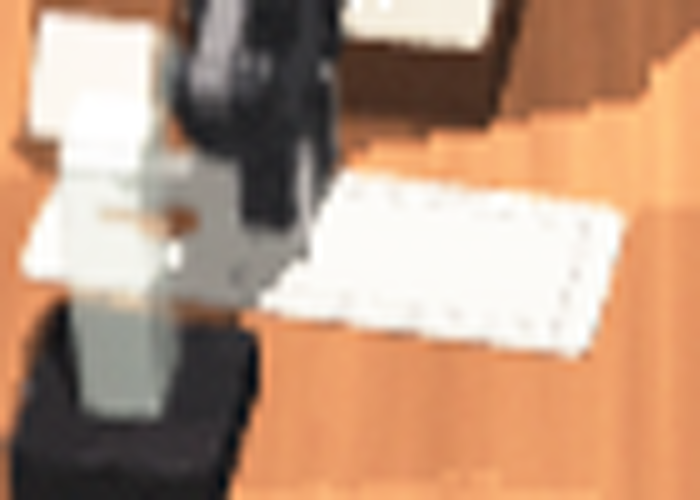

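The finger's lowest visible pixel, at crop (265,225), reads z≈120, so the tips are still about 15 mm above the plate, whatever the TCP reading says. I'll keep going down in small steps and watch the force.

servo_tool --pt "0.8 0 0 0.2 0" --pt "0.8 0 0 0.4 0" --pt "0.8 0 0 0.6 0" --pt "0.8 0 0 0.6 0" --pt "0.8 0 0 0.6 0"

```text
time: 5.97
tool_pos: [649.7, 207.6, 83.7]
eef_rot: [3.135, -0.197, -0.001]
ft_force: [-0.8, 0.8, -0.2]
opening: 0.203
gripper_force: 0.0
```

```bash
cat >> h.py <<'E'
def tips(x0,y0,r=45,lo=106,hi=150):
    im,P=cloud("side"); m=np.all((P>[x0-r,y0-r,lo])&(P<[x0+r,y0+r,hi]),-1); q=P[m]
    if len(q): q=q[np.argsort(q[:,2])]; print("lowest",q[:6].round(0).tolist())
    return im,P
E
python3 -c "
from h import *
tips(650,207)"
```

```text
lowest [[663.0, 215.0, 106.0], [644.0, 234.0, 106.0], [626.0, 217.0, 106.0], [628.0, 205.0, 106.0], [605.0, 236.0, 107.0], [637.0, 223.0, 107.0]]
```

servo_tool --pt "0.8 0 0 0.1 0" --pt "0.8 0 0 0.2 0" --pt "0.8 0 0 0.3 0" --pt "0.8 0 0 0.3 0"

```text
time: 6.35
tool_pos: [649.7, 207.6, 80.8]
eef_rot: [3.135, -0.197, -0.001]
ft_force: [-0.5, -0.5, -0.4]
opening: 0.201
gripper_force: 0.0
```

servo_tool --pt "0.8 0 0 0.1 0" --pt "0.8 0 0 0.2 0" --pt "0.8 0 0 0.2 0"

```text
time: 6.6
tool_pos: [649.7, 207.6, 78.8]
eef_rot: [3.135, -0.197, -0.001]
ft_force: [-0.1, 0.3, 0.2]
opening: 0.198
gripper_force: 0.0
```

servo_tool --pt "0.8 0 0 0.1 0" --pt "0.8 0 0 0.2 0" --pt "0.8 0 0 0.2 0"

```text
time: 6.85
tool_pos: [649.7, 207.6, 76.8]
eef_rot: [3.135, -0.197, -0.001]
ft_force: [0.4, 1.0, -0.5]
opening: 0.2
gripper_force: 0.0
```

servo_tool --pt "0.8 0 0 0.1 0" --pt "0.8 0 0 0.2 0" --pt "0.8 0 0 0.2 0"

```text
time: 7.1
tool_pos: [649.9, 207.7, 76.6]
eef_rot: [3.135, -0.197, 0.001]
ft_force: [-2.5, -0.4, 7.1]
opening: 0.199
gripper_force: 3.4
```

Run:
```python
from h import *
im,P=cloud("side")
m=np.all((P>[615,175,108])&(P<[690,245,170]),-1)
print([(int(r),P[r][m[r]].mean(0).round(0).tolist()) for r in range(195,240) if m[r].sum()>2])
```

```text
[(206, [639.0, 220.0, 159.0]), (207, [641.0, 217.0, 153.0]), (208, [640.0, 214.0, 147.0]), (209, [640.0, 219.0, 148.0]), (210, [638.0, 219.0, 144.0]), (211, [639.0, 218.0, 140.0]), (212, [639.0, 220.0, 138.0]), (213, [638.0, 213.0, 128.0]), (214, [639.0, 212.0, 123.0]), (215, [643.0, 216.0, 123.0]), (216, [649.0, 228.0, 130.0]), (217, [649.0, 228.0, 126.0]), (218, [649.0, 228.0, 122.0]), (219, [649.0, 228.0, 118.0]), (220, [648.0, 229.0, 116.0]), (221, [649.0, 230.0, 113.0])]
```

servo_tool --pt "0.8 0 0 0.15 0" --pt "0.8 -0.3 0.03 0.15 0" --pt "0.8 -0.8 0.1 0.15 0" --pt "0.8 -1.4 0.15 0.15 0" --pt "0.8 -2.0 0.2 0.15 -1" --pt "0.8 -2.6 0.3 0.15 -2" --pt "0.8 -3.2 0.35 0.15 -3" --pt "0.8 -3.8 0.4 0.15 -4" --pt "0.8 -4.2 0.45 0.15 -5" --pt "0.8 -4.4 0.45 0.15 -5" --pt "0.8 -4.4 0.45 0.15 -5"

```text
time: 8.07
tool_pos: [609.5, 209.1, 76.5]
eef_rot: [-3.14, 0.059, -0.015]
ft_force: [1.3, -0.1, 9.7]
opening: 0.2
gripper_force: 4.3
```

```bash
cat >> h.py <<'E'
def plate(lo=90,hi=115,y0=100,y1=300):
    for n in("side","top"):
        im,P=cloud(n); m=np.all((P>[380,y0,lo])&(P<[750,y1,hi]),-1)&(im.min(-1)>130)
        k,l,st,ce=cv2.connectedComponentsWithStats(m.astype(np.uint8),connectivity=8)
        i=1+np.argmax(st[1:,4]); p=P[l==i]; r=cv2.minAreaRect(p[:,:2].astype(np.float32)); print(n,st[i,4],"c",np.round(r[0],1),"size",np.round(r[1],1),"ang",round(r[2],1),"x %.0f..%.0f y %.0f..%.0f z %.1f"%(p[:,0].min(),p[:,0].max(),p[:,1].min(),p[:,1].max(),np.median(p[:,2])))
E
python3 -c "
from h import *
plate(); go(535,210,75,3.4)"
```

```text
side 463 c [561.3 212.7] size [69.7 85. ] ang 80.8 x 517..608 y 176..250 z 103.0
top 4 c [619.3 100.5] size [ 0. 10.] ang 89.4 x 614..624 y 100..101 z 103.7
inc [-7.45  0.19  0.08] turn -5.58 from [609.5 209.1  76.5] -2.18
```

servo_tool --pt "0.8 -0.5 0.02 0 0" --pt "0.8 -1.2 0.05 0 -1" --pt "0.8 -1.9 0.1 0 -2" --pt "0.8 -2.6 0.1 0 -3" --pt "0.8 -3.3 0.1 0 -4" --pt "0.8 -4.0 0.15 0 -5" --pt "0.8 -4.7 0.15 0 -5.6" --pt "0.8 -5.4 0.2 0 -5.6" --pt "0.8 -6.1 0.2 0 -5.6" --pt "0.8 -6.6 0.2 0 -5.6" --pt "0.8 -6.8 0.2 0 -5.6" --pt "0.8 -6.8 0.2 0 -5.6"

```text
time: 9.17
tool_pos: [542.1, 209.9, 76.5]
eef_rot: [-3.139, -0.094, -0.017]
ft_force: [2.2, -0.9, 10.6]
opening: 0.201
gripper_force: 5.1
```

```bash
python3 -c "
from h import *
plate(); go(535,210,75,3.4)"
```

```text
side 710 c [534. 208.] size [ 66.5 161.6] ang 84.6 x 453..615 y 172..247 z 103.0
top 5 c [529.4 190.3] size [ 3.3 11.6] ang 26.3 x 527..533 y 186..195 z 100.8
inc [-0.71 -0.05  0.14] turn 0.02 from [542.1 209.9  76.5] 3.42
```

servo_tool --pt "0.8 0 0 -1 0" --pt "0.8 0 0 -4 0" --pt "0.8 0 0 -8 0" --pt "0.8 0 0 -12 0" --pt "0.8 0 0 -12 0"

```text
time: 9.68
tool_pos: [542.8, 210.5, 201.8]
eef_rot: [-3.138, -0.094, -0.025]
ft_force: [1.7, 0.5, -0.7]
opening: 0.199
gripper_force: 0.0
```

```bash
cat >> h.py <<'E'
def plate2(lo=90,hi=115):
    for n in("side","top"):
        im,P=cloud(n); m=np.all((P>[380,160,lo])&(P<[650,262,hi]),-1)&(im.min(-1)>(130 if n=="side" else 110))
        k,l,st,ce=cv2.connectedComponentsWithStats(m.astype(np.uint8),connectivity=8)
        i=1+np.argmax(st[1:,4]); p=P[l==i]; xs=np.arange(p[:,0].min()+8,p[:,0].max()-40,5)
        c=np.array([(x,p[abs(p[:,0]-x)<4,1].min(),p[abs(p[:,0]-x)<4,1].max()) for x in xs if (abs(p[:,0]-x)<4).sum()>5])
        f=np.polyfit(c[:,0],(c[:,1]+c[:,2])/2,1)
        print(n,st[i,4],"yaw %.1f"%np.degrees(np.arctan(f[0])),"left/right",[np.degrees(np.arctan(np.polyfit(c[:,0],c[:,j],1)[0])).round(1) for j in(1,2)],"y mid at x=450,500: %.1f %.1f"%tuple(np.polyval(f,[450,500])),"x %.0f..%.0f"%(p[:,0].min(),p[:,0].max()),"z",np.median(p[:,2]).round(1))
        cv2.imwrite("pics/%s_p.png"%n,im)
E
python3 -c "
from h import *
plate2(); go(535,210,75,3.4)"
```

```text
side 851 yaw -6.7 left/right [np.float64(-9.4), np.float64(-4.0)] y mid at x=450,500: 219.1 213.3 x 453..615 z 102.9
top 246 yaw -18.1 left/right [np.float64(1.3), np.float64(-34.0)] y mid at x=450,500: 230.1 213.8 x 498..553 z 102.9
inc [-0.42 -0.06 12.09] turn 0.02 from [538.7 209.6 195.9] 3.42
```

servo_tool --pt "0.8 0 0 4 5" --pt "0.8 0 0 8 10" --pt "0.8 0 0 10.5 10" --pt "0.8 0 0 11.4 10" --pt "0.8 0 0 11.8 10" --pt "0.8 0 0 12 10" --pt "0.8 -0.3 0 12 10" --pt "0.8 -0.7 0 12 10" --pt "0.8 -1.1 0 12 10" --pt "0.8 -1.2 0 12 10" --pt "0.8 -1.2 0 12 10"

```text
time: 10.7
tool_pos: [530.6, 208.8, 76.5]
eef_rot: [-3.135, 0.179, -0.017]
ft_force: [2.9, -0.2, 13.3]
opening: 0.196
gripper_force: 6.6
```

servo_tool --pt "0.8 0 0 -1 0" --pt "0.8 0 0 -4 0" --pt "0.8 0 0 -8 0" --pt "0.4 -4 0 -12 0" --pt "0.0 -8 0 -12 0" --pt "0 -12 0 -12 0" --pt "0 -14 0 -12 0" --pt "0 -14 0 -12 0" --pt "0 -14 0 -12 0"

```text
time: 11.45
tool_pos: [383.9, 224.6, 193.5]
eef_rot: [3.136, -0.177, -0.004]
ft_force: [0.8, 0.1, 0.4]
opening: 1.0
gripper_force: 0.0
```

```bash
python3 -c "
from h import *
plate2(); go(460,218,100,-6.7)"
```

```text
side 879 yaw -7.5 left/right [np.float64(-11.1), np.float64(-3.8)] y mid at x=450,500: 219.8 213.2 x 450..614 z 103.0
top 842 yaw -4.3 left/right [np.float64(-9.5), np.float64(1.0)] y mid at x=450,500: 216.4 212.7 x 452..617 z 103.0
inc [ 7.29 -0.16  9.37] turn 0.13 from [387.3 224.7 193.6] -6.57
```

Run:
```python
from h import *
for n in("side","top"):
    im,P=cloud(n); m=np.all((P>[320,150,185])&(P<[460,300,330]),-1)
    p=P[m]
    for z0 in range(186,330,6):
        q=p[(p[:,2]>=z0)&(p[:,2]<z0+6)]
        if len(q)>1: print(n,z0,len(q),q.min(0).round(),q.max(0).round())
```

```text
side 234 10 [380. 271. 234.] [399. 277. 239.]
side 240 13 [381. 273. 240.] [400. 283. 246.]
side 246 16 [381. 183. 246.] [400. 283. 250.]
side 252 21 [380. 186. 252.] [401. 285. 258.]
side 258 19 [380. 275. 258.] [402. 285. 263.]
side 264 7 [386. 281. 265.] [398. 285. 266.]
side 276 3 [396. 273. 279.] [404. 298. 281.]
side 282 32 [380. 261. 282.] [405. 300. 288.]
side 288 32 [374. 265. 288.] [404. 300. 294.]
side 294 14 [375. 262. 295.] [405. 299. 300.]
side 300 23 [373. 222. 300.] [405. 299. 306.]
side 306 36 [364. 212. 306.] [406. 300. 312.]
side 312 49 [367. 212. 312.] [404. 299. 317.]
side 318 45 [366. 216. 318.] [406. 299. 324.]
side 324 59 [367. 219. 324.] [407. 298. 330.]
top 282 5 [370. 151. 283.] [395. 162. 284.]
top 288 5 [370. 151. 290.] [392. 154. 293.]
top 300 2 [370. 153. 302.] [389. 156. 306.]
top 306 3 [372. 153. 308.] [391. 156. 312.]
top 312 3 [375. 156. 312.] [383. 156. 314.]
top 318 6 [369. 155. 318.] [394. 171. 323.]
top 324 2 [375. 158. 326.] [380. 158. 330.]
```

```bash
python3 -c "
from h import *
print(ctrl.grasp_offset); go(465,217,57,-7)"
```

```text
18.700000000000003
inc [ 7.74 -0.13 13.64] turn 0.39 from [387.9 224.6 193.4] -6.61
```

servo_tool --pt "0 3.9 -0.1 0 0.4" --pt "0 7.7 -0.1 0 0.4" --pt "0 7.7 -0.1 3 0.4" --pt "0 7.7 -0.1 6 0.4" --pt "0 7.7 -0.1 9 0.4" --pt "0 7.7 -0.1 11 0.4" --pt "0 7.7 -0.1 12.6 0.4" --pt "0 7.7 -0.1 13.6 0.4" --pt "0 7.7 -0.1 13.6 0.4" --pt "0 7.7 -0.1 13.6 0.4"

```text
time: 12.48
tool_pos: [463.8, 216.6, 57.1]
eef_rot: [3.136, -0.192, -0.001]
ft_force: [-0.4, -0.4, 1.3]
opening: 0.997
gripper_force: 0.0
```

Run:
```python
from h import *
s,p,M,a=pose(); print(p.round(1),a,s["ft_force"].round(1))
im,P=cloud("side"); cv2.imwrite("pics/g1.png",cv2.resize(im[170:290,180:340],None,fx=4.5,fy=4.5,interpolation=cv2.INTER_CUBIC))
m=np.all((P>[430,150,70])&(P<[500,300,150]),-1)&(im.max(-1)<120); q=P[m]
for z0 in range(70,150,8):
    w=q[(q[:,2]>=z0)&(q[:,2]<z0+8)]
    if len(w)>2: print(z0,len(w),w.min(0).round(),w.max(0).round())
```

```text
[463.8 216.6  57.1] -7.012782703400239 [-0.4 -0.4  1.3]
94 6 [450. 203.  99.] [493. 266. 102.]
102 8 [462. 218. 102.] [494. 272. 109.]
110 13 [462. 268. 110.] [475. 274. 118.]
118 15 [462. 265. 119.] [478. 276. 125.]
126 6 [463. 270. 127.] [476. 275. 129.]
142 18 [456. 268. 143.] [482. 292. 150.]
```

View pics/g1.png

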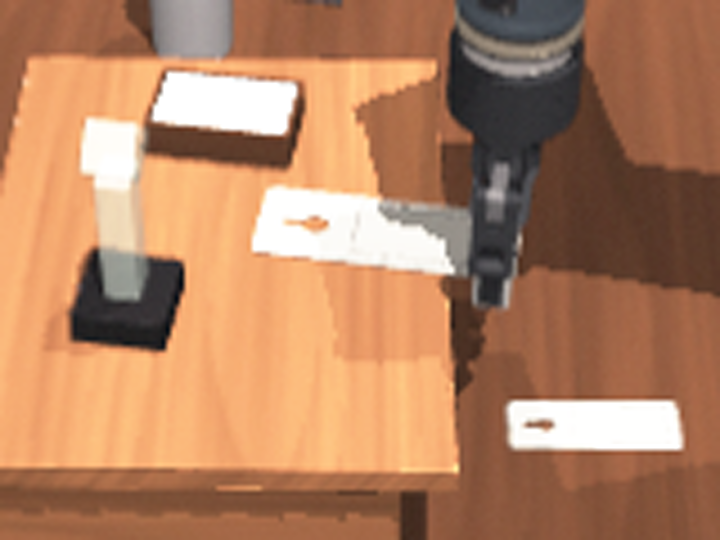

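The open fingers straddle the plate's plain end, with the near finger at crop (490,290) just past the riser's edge at x≈447. Now I close.

servo_tool --pt "0.2 0 0 0 0" --pt "0.3 0 0 0 0" --pt "0.4 0 0 0 0" --pt "0.5 0 0 0 0" --pt "0.6 0 0 0 0" --pt "0.7 0 0 0 0" --pt "0.7 0 0 0 0" --pt "0.7 0 0 0 0" --pt "0.7 0 0 0 0" --force 25

```text
time: 13.28
tool_pos: [463.9, 217.0, 57.9]
eef_rot: [-3.135, 0.191, -0.003]
ft_force: [0.3, 0.4, 4.7]
opening: 0.642
gripper_force: 26.0
```

servo_tool --pt "0.7 -0.3 0 0 0" --pt "0.7 -0.6 0 0 0" --pt "0.7 -0.9 0 0 0" --pt "0.7 -1.0 0 0 0" --pt "0.7 -1.0 0 0 0" --pt "0.7 -1.0 0 -0.1 0" --pt "0.7 -1.0 0 -0.3 0" --pt "0.7 -1.0 0 -0.3 -4" --pt "0.7 -1.0 0 -0.3 -8" --pt "0.7 -1.0 0 -0.3 -10.4" --pt "0.7 -1.0 0 -0.3 -10.4" --pt "0.7 -1.0 0 -0.3 -10.4"

```text
time: 14.28
tool_pos: [452.0, 217.7, 60.0]
eef_rot: [3.14, 0.092, -0.004]
ft_force: [0.8, -0.1, -0.6]
opening: 0.646
gripper_force: 26.5
```

Run:
```python
from h import *
print(pose()[1:2],pose()[3]); 
for n in("side","top"):
    im,P=cloud(n); m=np.all((P>[380,160,90])&(P<[650,262,135]),-1)&(im.min(-1)>120)
    k,l,st,ce=cv2.connectedComponentsWithStats(m.astype(np.uint8),connectivity=8)
    i=1+np.argmax(st[1:,4]); p=P[l==i]; c=p.mean(0); u,s,v=np.linalg.svd(p-c,full_matrices=False); v0=v[0]*np.sign(v[0,0]); r=cv2.minAreaRect(p[:,:2].astype(np.float32))
    print(n,len(p),c.round(1),"axis",v0.round(3),"n",v[2].round(3),"x",p[:,0].min().round(),p[:,0].max().round(),np.round(r[0]),np.round(r[1]),r[2])
```

```text
(array([452.03600913, 217.74706715,  59.97764405]),) 3.362252835342548
side 895 [534.9 220.  102.9] axis [ 0.996 -0.084 -0.023] n [-0.02   0.036 -0.999] x 457.0 601.0 [530. 208.] [140. 102.] 3.475801706314087
top 390 [567.3 228.5 102.8] axis [ 0.99  -0.139 -0.021] n [ 0.018 -0.023  1.   ] x 526.0 604.0 [566. 227.] [76. 61.] 5.0902838706970215
```

servo_tool --pt "0.7 0 0 0.4 0" --pt "0.7 0 0 0.8 0" --pt "0.7 0 0 1.2 0" --pt "0.7 0 0 1.6 0" --pt "0.7 0 0 2.0 0" --pt "0.7 0 0 2.0 0"

```text
time: 14.88
tool_pos: [453.2, 217.9, 39.8]
eef_rot: [3.14, 0.094, -0.001]
ft_force: [0.5, 0.7, 4.6]
opening: 0.64
gripper_force: 27.1
```

```bash
cat >> h.py <<'E'
def tilt(lo,hi,thr=100,cams=("side","top")):
    """bright plate in world box: plane normal, long axis (RANSAC-free; box must isolate it)"""
    for n in cams:
        im,P=cloud(n); m=np.all((P>lo)&(P<hi),-1)&(im.min(-1)>thr)
        k,l,st,ce=cv2.connectedComponentsWithStats(m.astype(np.uint8),connectivity=8)
        if k<2: print(n,"none"); continue
        i=1+np.argmax(st[1:,4]); p=P[l==i]; c=p.mean(0); v=np.linalg.svd(p-c,full_matrices=False)[2]; nn=v[2]*np.sign(v[2,2])
        print(n,len(p),"c",c.round(1),"n",nn.round(3),"slope %.1f az %.1f"%(np.degrees(np.arccos(nn[2])),np.degrees(np.arctan2(-nn[1],-nn[0]))),"min",p.min(0).round(),"max",p.max(0).round(),"px",ce[i].round())
        yield n,im,P,l==i,nn,c
E
python3 - <<'E'
from h import *
s=pose();print(s[1].round(1),s[0]["ft_force"].round(1))
for r in tilt([400,170,104.5],[640,258,200]): pass
E
```

```text
[453.2 217.9  39.8] [0.5 0.7 4.6]
side 484 c [543.4 227.3 123.3] n [-0.376 -0.021  0.927] slope 22.1 az 3.2 min [494. 195. 105.] max [591. 257. 143.] px [261. 220.]
top 347 c [559.6 227.1 128.6] n [-0.392 -0.     0.92 ] slope 23.1 az 0.0 min [522. 197. 105.] max [594. 257. 151.] px [216. 193.]
```

servo_tool --pt "0.7 0 0 0.4 0" --pt "0.7 0 0 0.8 0" --pt "0.7 0 0 1.2 0" --pt "0.7 0 0 1.6 0" --pt "0.7 0 0 2.0 0" --pt "0.7 0 0 2.2 0" --pt "0.7 0 0 2.2 0"

```text
time: 15.57
tool_pos: [451.9, 217.7, 17.7]
eef_rot: [3.14, 0.094, -0.005]
ft_force: [-2.8, 0.1, 3.6]
opening: 0.644
gripper_force: 29.3
```

Run:
```python
from h import *
s=pose();print(s[1].round(1),s[0]["ft_force"].round(1))
for r in tilt([400,170,104.5],[640,258,220]): pass
```

```text
[451.9 217.7  17.7] [-2.8  0.1  3.6]
side 351 c [529.4 226.1 135.4] n [-0.666 -0.037  0.745] slope 41.9 az 3.2 min [494. 194. 105.] max [564. 254. 165.] px [266. 216.]
top 256 c [544.3 225.5 146. ] n [-0.679 -0.038  0.733] slope 42.8 az 3.2 min [517. 196. 106.] max [567. 252. 169.] px [216. 197.]
```

servo_tool --pt "0.7 0 0 0.2 0" --pt "0.7 0 0 0.4 0" --pt "0.7 0 0 0.4 0" --pt "0.7 -0.4 0 0 0" --pt "0.7 -1.0 0 -0.8 0" --pt "0.7 -2.0 0 -2.0 0" --pt "0.7 -3.0 0 -4 0" --pt "0.7 -4 0 -7 0" --pt "0.7 -4 0 -10 0" --pt "0.7 -4 0 -12 0" --pt "0.7 -4 0 -12 0" --pt "0.7 -4 0 -12 0" --force 40

```text
time: 16.67
tool_pos: [414.1, 215.9, 139.9]
eef_rot: [-3.139, -0.094, -0.006]
ft_force: [-0.1, -0.2, -1.2]
opening: 0.631
gripper_force: 42.5
```

Run:
```python
from h import *
s=pose();print(s[1].round(1),s[0]["ft_force"].round(1))
for r in tilt([380,150,145],[640,290,320]): pass
go(525,-192,140,-10.5)
```

```text
[414.1 215.9 139.9] [-0.1 -0.2 -1.2]
side 541 c [472.3 224.5 241.2] n [-0.678 -0.029  0.734] slope 42.8 az 2.5 min [417. 190. 177.] max [525. 255. 288.] px [290. 186.]
top 333 c [502.3 223.3 265.5] n [-0.681 -0.049  0.731] slope 43.1 az 4.1 min [473. 194. 238.] max [528. 250. 291.] px [213. 206.]
inc [ 8.8  41.34 -0.2 ] turn 13.92 from [412.5 215.4 138. ] 3.42
```

servo_tool --pt "0.7 0 3 0 0" --pt "0.7 0 7 0 0" --pt "0.7 0 11 0 0" --pt "0.7 1 15 0 2" --pt "0.7 2 19 0 4" --pt "0.7 3 23 0 6" --pt "0.7 4 27 0 8" --pt "0.7 5.5 31 0 10" --pt "0.7 7 35 0 12" --pt "0.7 8 38 0 13.9" --pt "0.7 8.8 40 0 13.9" --pt "0.7 8.8 41.3 0 13.9"

```text
time: 17.77
tool_pos: [526.9, -194.5, 136.6]
eef_rot: [-3.128, 0.291, 0.0]
ft_force: [1.0, 0.4, -0.8]
opening: 0.641
gripper_force: 42.5
```

servo_tool --pt "0.7 0 0 0 0" --pt "0.7 0 0 0 0" --pt "0.7 0 0 0 0"

```text
time: 18.02
tool_pos: [524.0, -189.2, 137.5]
eef_rot: [-3.126, 0.285, 0.006]
ft_force: [-0.3, -0.5, 0.0]
opening: 0.64
gripper_force: 42.5
```

Run:
```python
from h import *
s=pose();print(s[1].round(1),s[3],s[0]["ft_force"].round(1))
ims=[]
for n,im,P,m,nn,c in tilt([480,-270,190],[680,-130,310]):
    X=np.array([nn[2],0,-nn[0]]);  # refine axis from mask rect on the plane
    Y=np.cross(nn,X);X=np.cross(Y,nn);X/=np.linalg.norm(X);Y/=np.linalg.norm(Y)
    q=(P[m]-c); r=cv2.minAreaRect(np.c_[q@X,q@Y].astype(np.float32)); print("rect",r)
    u0,v0=np.nonzero(m)[1].mean(),np.nonzero(m)[0].mean(); a=im[int(v0)-40:int(v0)+50,int(u0)-50:int(u0)+60]
    ims.append(cv2.resize(a,(480,400),interpolation=cv2.INTER_CUBIC)[:,:390]); print(n,"crop origin",int(u0)-50,int(v0)-40)
    np.savez(n+"1.npz",im=im,P=P)
cv2.imwrite("pics/hang1.png",np.hstack(ims))
```

```text
[ 524.  -189.2  137.5] -10.431915119966577 [-0.3 -0.5  0. ]
side 301 c [ 591.3 -198.6  247.8] n [-0.662  0.123  0.74 ] slope 42.3 az -10.6 min [ 550. -238.  206.] max [ 637. -163.  287.] px [254. 104.]
rect ((-3.12957763671875, -2.233795166015625), (64.8348159790039, 120.79544067382812), 82.65568542480469)
side crop origin 204 64
top 212 c [ 622.4 -197.2  259.2] n [0.641 0.764 0.075] slope 85.7 az -130.0 min [ 554. -236.  192.] max [ 667. -165.  292.] px [357. 164.]
rect ((11.870779037475586, 7.434009552001953), (96.39604949951172, 123.74983215332031), 11.658211708068848)
top crop origin 306 123
```

View pics/hang1.png

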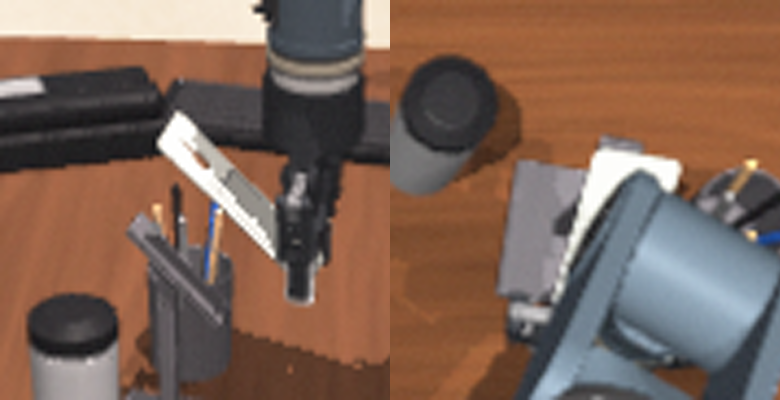

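The left crop (side view) shows the plate held at about 43°, nearly parallel to the bar, with its keyhole at crop (203,163). The bar's upper end is at (140,222). In the top view (right crop) the wrist hides most of the plate, so I'll measure bar and plate in the side camera with the same method.

```bash
cat > fit.py <<'E'
from h import *
from scipy.ndimage import binary_fill_holes
def rays(n):
    m=ctrl.camera_model(n); uv=np.stack(np.meshgrid(np.arange(512),np.arange(384)),-1).reshape(-1,1,2).astype(float)
    q=cv2.undistortPoints(uv,np.array(m["intrinsics"],float),np.array(m["D"],float)).reshape(384,512,2); T=np.array(m["cam_to_world"])
    return np.stack([q[...,0],-q[...,1],-np.ones((384,512))],-1)@T[:3,:3].T,T[:3,3]
def frame(nn,az):
    """X up the slope in plane with normal nn nearest azimuth az (deg), Y across"""
    h=np.array([np.cos(np.radians(az)),np.sin(np.radians(az)),0]); Y=np.cross(nn,h); Y/=np.linalg.norm(Y); return np.cross(Y,nn),Y
def onplane(n,mask,nn,c):
    D,o=rays(n); t=((c-o)@nn)/(D[mask]@nn); return o+t[:,None]*D[mask]
def edges(q,c,X,Y,xr):
    a=(q-c)@X; b=(q-c)@Y; E=[]
    for x in np.arange(*xr,4):
        s=abs(a-x)<3
        if s.sum()>4: E.append((x,b[s].min(),b[s].max()))
    E=np.array(E); return E,a
E
python3 - <<'E'
from fit import *
z=np.load("side0.npz"); P=z["P"]; box=np.all((P>[540,-250,118])&(P<[700,-160,207]),-1)
c=np.array([624.2,-208.4,164.5])
for it in range(4):
    nn=np.array([-.683,.183,.707]) if it==0 else nn
    m=box&(abs((P-c)@nn)<3.5); q=P[m]; c=q.mean(0)
    az=-11 if it==0 else az
    # fixed 45 deg slope
    nn=np.array([-np.sqrt(.5)*np.cos(np.radians(az)),-np.sqrt(.5)*np.sin(np.radians(az)),np.sqrt(.5)])
    p=onplane("side",m,nn,c); X,Y=frame(nn,az); r=cv2.minAreaRect(np.c_[(p-c)@X,(p-c)@Y].astype(np.float32))
    E,a=edges(p,c,X,Y,(-40,40)); f=np.polyfit(E[:,0],(E[:,1]+E[:,2])/2,1); az+=np.degrees(np.arctan(f[0])/.707)*.7
    print("bar az %.1f"%az,"n pts",m.sum(),"X ext %.1f %.1f"%(a.min(),a.max()),"width %.1f"%np.median(E[:,2]-E[:,1]),"cline",f.round(3),[np.polyfit(E[:,0],E[:,j],1)[0].round(3) for j in(1,2)])
X,Y=frame(nn,az); mid=c+((a.min()+a.max())/2)*X+f[1]*Y; stud=mid+37.5*X; print("mid",mid.round(1),"stud foot",stud.round(1),"top end",(c+a.max()*X).round(1))
np.savez("bar.npz",stud=stud,nn=nn,az=az)
z=np.load("side1.npz"); P,im=z["P"],z["im"]
box=np.all((P>[480,-270,196])&(P<[680,-130,310]),-1)&(im.min(-1)>95)
k,l,st,ce=cv2.connectedComponentsWithStats(box.astype(np.uint8)); m=l==1+np.argmax(st[1:,4]); q=P[m]; c=np.median(q,0)
v=np.linalg.svd(q-q.mean(0),full_matrices=False)[2]; nn=v[2]*np.sign(v[2,2]); c=q.mean(0); m2=m&(abs((P-c)@nn)<4)
az=-10.5; X,Y=frame(nn,az); p=onplane("side",m2,nn,c); E,a=edges(p,c,X,Y,(-30,60)); f=np.polyfit(E[:,0],(E[:,1]+E[:,2])/2,1)
print("plate n",nn.round(3),"X %.1f..%.1f"%(a.min(),a.max()),"cline",f.round(3)); print(E.round(1).tolist())
# hole pixels: inside hull but not on plane
hull=cv2.convexHull(np.argwhere(m2)[:,::-1].astype(np.int32)); H=np.zeros(m.shape,np.uint8); cv2.fillConvexPoly(H,hull,1)
hm=(H>0)&(P[...,2]<180); hp=onplane("side",hm,nn,c); print("hole px",hm.sum(),"in plane", np.c_[(hp-c)@X,(hp-c)@Y].round(1).tolist())
E
```

```text
bar az -9.6 n pts 153 X ext -50.8 55.0 width 32.2 cline [0.025 0.149] [np.float64(0.074), np.float64(-0.024)]
bar az -7.3 n pts 153 X ext -52.0 54.4 width 33.1 cline [0.04  0.356] [np.float64(0.081), np.float64(-0.002)]
bar az -8.3 n pts 150 X ext -53.4 53.9 width 34.7 cline [-0.017 -0.394] [np.float64(0.027), np.float64(-0.06)]
bar az -6.7 n pts 146 X ext -53.6 53.3 width 29.4 cline [0.027 0.118] [np.float64(0.081), np.float64(-0.026)]
mid [ 624.7 -208.5  165. ] stud foot [ 651.1 -210.9  191.5] top end [ 662.3 -212.1  202.8]
plate n [-0.662  0.126  0.739] X -63.0..58.8 cline [-0.025 -1.246]
[[-30.0, -29.1, 28.7], [-26.0, -29.2, 28.6], [-22.0, -29.4, 28.4], [-18.0, -29.5, 28.3], [-14.0, -29.6, 28.1], [-10.0, -29.7, 28.1], [-6.0, -29.7, 27.9], [-2.0, -29.9, 27.8], [2.0, -30.0, 27.6], [6.0, -30.1, 27.4], [10.0, -30.3, 22.7], [14.0, -30.4, 27.1], [18.0, -30.4, 27.1], [22.0, -30.5, 26.9], [26.0, -30.7, 26.8], [30.0, -30.8, 26.6], [34.0, -31.0, 26.4], [38.0, -31.1, 26.2], [42.0, -31.1, 26.1], [46.0, -31.2, 25.9], [50.0, -31.4, 25.9], [54.0, -31.5, 25.7], [58.0, -26.7, 25.5]]
hole px 14 in plane [[59.9, -7.4], [59.0, 6.8], [44.1, -2.1], [39.4, -2.0], [34.7, -1.8], [30.0, -1.6], [27.1, -6.3], [28.3, 3.2], [25.4, -1.5], [22.4, -6.2], [23.6, 3.3], [20.7, -1.3], [18.9, 3.5], [16.0, -1.2]]
```

Run:
```python
from h import *
def c(n,u,v,w,h,s):
    im=np.load(n+"0.npz")["im"][v:v+h,u:u+w]; a=cv2.resize(im,None,fx=s,fy=s,interpolation=cv2.INTER_CUBIC); a=np.clip(a*1.6,0,255).astype(np.uint8)
    for i in range(0,w,5): cv2.putText(a,str(u+i),(int((i+.5)*s)-8,10),0,.3,(0,255,255)); cv2.line(a,(int((i+.5)*s),12),(int((i+.5)*s),18),(0,255,255))
    for j in range(0,h,5): cv2.putText(a,str(v+j),(0,int((j+.5)*s)+3),0,.3,(0,255,255)); cv2.line(a,(20,int((j+.5)*s)),(26,int((j+.5)*s)),(0,255,255))
    return a
cv2.imwrite("pics/stand.png",np.hstack([c("side",229,104,36,50,11),c("top",332,148,36,50,11)]))
```

```text
(no output)
```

View pics/stand.png

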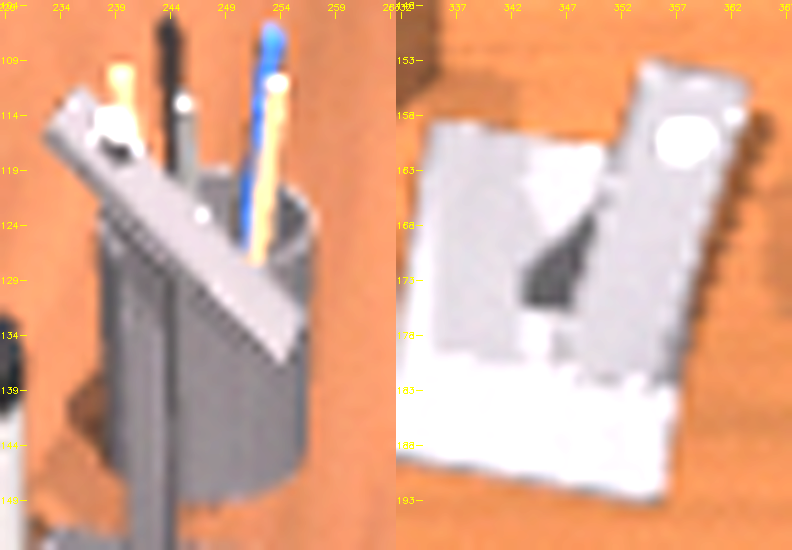

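The left crop (side view) shows the stud's head centred at px (238.9,115.1), with bar corners at (236,111.5), (232.8,115.5), (256,132.4) and (254.2,136.4). In the right crop (top view) the head is at (357.9,160.3) and the bar's long edges run (354.4,153.1)→(348,181.3) and (363.2,154.8)→(356.6,182.3).

```bash
cat >> fit.py <<'E'
def px(n,u,v,z):
    m=ctrl.camera_model(n); q=cv2.undistortPoints(np.array([[[u,v]]],float),np.array(m["intrinsics"],float),np.array(m["D"],float))[0,0]; T=np.array(m["cam_to_world"])
    D=T[:3,:3]@np.array([q[0],-q[1],-1]); o=T[:3,3]; return o+D*(z-o[2])/D[2]
E
python3 - <<'E'
from fit import *
A=lambda a,b:np.degrees(np.arctan2(*(a-b)[[1,0]])).round(1)
print("head side",px("side",238.9,115.1,196).round(1),"top",px("top",357.9,160.3,196).round(1))
t1,t2=px("side",236,111.5,200.6),px("side",232.8,115.5,200.6); b1,b2=px("side",256,132.4,126.4),px("side",254.2,136.4,126.4)
print("side corners",t1.round(1),t2.round(1),b1.round(1),b2.round(1),"az",A(t1,b1),A(t2,b2),"width",np.linalg.norm(t1-t2),np.linalg.norm(b1-b2), "mid",((t1+t2+b1+b2)/4).round(1),"az mid",A(t1+t2,b1+b2))
t1,t2=px("top",354.4,153.1,195),px("top",363.2,154.8,195); b1,b2=px("top",348,181.3,126.4),px("top",356.6,182.3,126.4)
print("top corners",t1.round(1),t2.round(1),b1.round(1),b2.round(1),"az",A(t1,b1),A(t2,b2),"az mid",A(t1+t2,b1+b2))
# plate hole centre now (top face), side
c=None
z=np.load("side1.npz"); P,im=z["P"],z["im"]
box=np.all((P>[480,-270,196])&(P<[680,-130,310]),-1)&(im.min(-1)>95)
k,l,st,ce=cv2.connectedComponentsWithStats(box.astype(np.uint8)); m=l==1+np.argmax(st[1:,4]); q=P[m]
v=np.linalg.svd(q-q.mean(0),full_matrices=False)[2]; nn=v[2]*np.sign(v[2,2]); c=q.mean(0); X,Y=frame(nn,-10.5)
for x in (21,23): print("hole top face",(c+x*X+(-1.25-.025*x)*Y).round(1),"end",(c+58.5*X-2.7*Y).round(1))
E
```

```text
head side [ 645.1 -215.1  196. ] top [ 646.5 -216.   196. ]
side corners [ 656.7 -231.9  200.6] [ 664.6 -202.3  200.6] [ 586.  -220.3  126.4] [ 590.5 -192.7  126.4] az -9.3 -7.4 width 30.591127148572244 27.94438169625853 mid [ 624.5 -211.8  163.5] az mid -8.3
top corners [ 669.5 -206.4  195. ] [ 663.8 -233.2  195. ] [ 593.  -197.7  126.4] [ 589.4 -225.2  126.4] az -6.4 -6.2 az mid -6.3
hole top face [ 605.8 -202.6  261.5] end [ 632.9 -208.4  286.8]
hole top face [ 607.2 -202.9  262.8] end [ 632.9 -208.4  286.8]
```

servo_tool --pt "0.7 0 0.4 0 -1" --pt "0.7 0 0.8 0.5 -2" --pt "0.7 0.4 1.15 1.2 -3" --pt "0.7 0.9 1.15 2.0 -4" --pt "0.7 1.4 1.15 2.9 -4" --pt "0.7 1.9 1.15 3.8 -4" --pt "0.7 2.4 1.15 4.7 -4" --pt "0.7 2.8 1.15 5.4 -4" --pt "0.7 2.9 1.15 5.65 -4" --pt "0.7 2.9 1.15 5.65 -4" --pt "0.7 2.9 1.15 5.65 -4"

```text
time: 19.03
tool_pos: [552.1, -207.8, 81.7]
eef_rot: [-3.136, 0.177, 0.001]
ft_force: [0.6, 0.1, -0.6]
opening: 0.643
gripper_force: 42.5
```

```bash
cat > meas.py <<'E'
from fit import *
def meas(zlo=150,pr=True,az=-8.5):
    im,P=cloud("side"); box=np.all((P>[480,-280,zlo])&(P<[700,-130,310]),-1)&(im.min(-1)>95)
    k,l,st,ce=cv2.connectedComponentsWithStats(box.astype(np.uint8)); m=l==1+np.argmax(st[1:,4]); q=P[m]; c=q.mean(0)
    for _ in range(3):
        v=np.linalg.svd(q-q.mean(0),full_matrices=False)[2]; nn=v[2]*np.sign(v[2,2]); c=q.mean(0); m=m&(abs((P-c)@nn)<3.5); q=P[m]
    X,Y=frame(nn,az); p=onplane("side",m,nn,c); E,a=edges(p,c,X,Y,(a0:=((p-c)@X).max()-90,a0+84)); ok=(E[:,2]-E[:,1])>54; E=E[ok]; f=np.polyfit(E[:,0],(E[:,1]+E[:,2])/2,1)
    h=a.max()+.3-35; hole=c+h*X+np.polyval(f,h)*Y; plaz=az+np.degrees(np.arctan(f[0]))/.707
    print("n",nn.round(3),"slope %.1f naz %.1f plate az %.1f"%(np.degrees(np.arccos(nn[2])),np.degrees(np.arctan2(-nn[1],-nn[0])),plaz),"width %.1f"%np.median(E[:,2]-E[:,1]),"hole",hole.round(1))
    b=np.radians(-8.5); Bx=np.array([np.cos(b),np.sin(b),1])/2**.5; Bx=np.array([np.cos(b)*2**-.5,np.sin(b)*2**-.5,2**-.5]); By=np.array([-np.sin(b),np.cos(b),0]); Bz=np.cross(Bx,By)
    d=hole-np.array([645.1,-215.1,196]); print("hole(top face) rel. head top, bar axes up/left/out:",(d@Bx).round(1),(d@By).round(1),(d@Bz).round(1))
    return im,P
E
python3 - <<'E'
from meas import *
s=pose();print(s[1].round(1),s[3],s[0]["ft_force"].round(1)); meas()
E
```

```text
[ 552.1 -207.8   81.7] -6.468202974909062 [ 0.6  0.1 -0.6]
n [-0.664  0.084  0.743] slope 42.0 naz -7.2 plate az -6.6 width 55.5 hole [ 637.3 -214.6  208. ]
hole(top face) rel. head top, bar axes up/left/out: 2.9 -0.6 14.0
```

Run:
```python
from meas import *
nn=np.array([-.664,.084,.743]); hole=np.array([637.3,-214.6,208.0])
im,P=cloud("top"); sub=np.zeros(im.shape[:2],bool); sub[135:195,325:385]=1
m=sub&(im.min(-1)>130); k,l,st,ce=cv2.connectedComponentsWithStats(m.astype(np.uint8))
for i in range(1,k):
    if st[i,4]>40: print(st[i],ce[i].round())
m=l==1+np.argmax(st[1:,4]); print("depth resid",np.nanmedian((P[m]-hole)@nn).round(1))
X,Y=frame(nn,-6.6)
for lift in(0,-2):
    p=onplane("top",m,nn,hole+[0,0,lift]); a=(p-hole)@X; b=(p-hole)@Y
    print("end X %.1f (expect 35)"%a.max(),[(x,b[abs(a-x)<2.5].min().round(1),b[abs(a-x)<2.5].max().round(1)) for x in range(-40,36,5) if (abs(a-x)<2.5).sum()>2])
a=cv2.resize(np.hstack([im[135:195,325:385],cloud("side")[0][85:145,215:275]]),None,fx=6.5,fy=6.5,interpolation=cv2.INTER_CUBIC); cv2.imwrite("pics/hang2.png",a)
```

```text
[332 152  39  37 464] [347. 168.]
[362 166  23  25 349] [374. 178.]
depth resid -114.6
end X 36.9 (expect 35) [(-40, np.float64(21.2), np.float64(68.0)), (-35, np.float64(18.8), np.float64(65.5)), (-30, np.float64(16.5), np.float64(66.7)), (-25, np.float64(14.8), np.float64(63.7)), (-20, np.float64(13.2), np.float64(64.9)), (-15, np.float64(13.9), np.float64(66.1)), (-10, np.float64(11.5), np.float64(66.7)), (-5, np.float64(9.2), np.float64(67.9)), (0, np.float64(7.6), np.float64(65.5)), (5, np.float64(5.3), np.float64(63.2)), (10, np.float64(3.0), np.float64(27.4)), (15, np.float64(1.4), np.float64(25.8)), (20, np.float64(-31.0), np.float64(26.4)), (25, np.float64(-29.5), np.float64(27.1)), (30, np.float64(-28.8), np.float64(25.4)), (35, np.float64(-28.1), np.float64(26.1))]
end X 36.2 (expect 35) [(-40, np.float64(20.9), np.float64(67.7)), (-35, np.float64(16.2), np.float64(65.3)), (-30, np.float64(16.9), np.float64(66.5)), (-25, np.float64(14.5), np.float64(61.1)), (-20, np.float64(12.9), np.float64(64.7)), (-15, np.float64(13.5), np.float64(65.9)), (-10, np.float64(11.2), np.float64(66.5)), (-5, np.float64(8.9), np.float64(67.7)), (0, np.float64(7.3), np.float64(65.3)), (5, np.float64(2.7), np.float64(62.9)), (10, np.float64(3.4), np.float64(27.1)), (15, np.float64(1.1), np.float64(25.5)), (20, np.float64(-31.3), np.float64(26.8)), (25, np.float64(-29.9), np.float64(24.5)), (30, np.float64(-29.2), np.float64(25.1)), (35, np.float64(-27.7), np.float64(25.8))]
```

View pics/hang2.png

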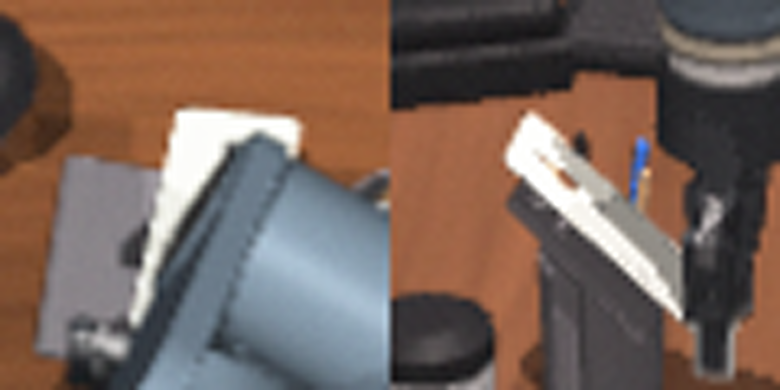

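The plate hangs over the bar, parallel and nearly centred in both views: left crop, far end at (180–300,110–120); right crop, keyhole at (555,165) just above the bar's upper part. A small sideways and downward correction is needed, then I approach along the bar's normal.

servo_tool --pt "0.7 -0.16 -0.27 0.16 1" --pt "0.7 0.1 -0.27 0.4 1" --pt "0.7 0.3 -0.27 0.62 1" --pt "0.7 0.48 -0.27 0.8 1" --pt "0.7 0.48 -0.27 0.8 1" --pt "0.7 0.48 -0.27 0.8 1"

```text
time: 19.68
tool_pos: [557.4, -205.9, 73.8]
eef_rot: [-3.135, 0.205, 0.0]
ft_force: [0.5, -0.2, -2.1]
opening: 0.642
gripper_force: 42.5
```

```bash
cat >> meas.py <<'E'
def topend(zoff=0):
    """end edge midpoint of plate in top view, given plane height from nominal hole z"""
    s,t,M,yaw=pose(); return
E
python3 - <<'E'
from meas import *
s=pose();print(s[1].round(1),s[3],s[0]["ft_force"].round(1)); meas()
E
```

```text
[ 557.4 -205.9   73.8] -7.474866372995087 [ 0.5 -0.2 -2.1]
n [-0.671  0.072  0.738] slope 42.4 naz -6.1 plate az -5.1 width 56.4 hole [ 641.6 -214.5  199.5]
hole(top face) rel. head top, bar axes up/left/out: -0.1 0.1 5.0
```

servo_tool --pt "0.7 0.15 0 0.15 0" --pt "0.7 0.3 0 0.3 0" --pt "0.7 0.4 0 0.4 0" --pt "0.7 0.4 0 0.4 0"

```text
time: 20.07
tool_pos: [561.4, -206.4, 69.7]
eef_rot: [-3.135, 0.205, 0.0]
ft_force: [-0.0, -0.4, -1.1]
opening: 0.64
gripper_force: 42.5
```

Run:
```python
from meas import *
s=pose();print(s[1].round(1),s[3],s[0]["ft_force"].round(1)); meas()
```

```text
[ 561.4 -206.4   69.7] -7.481665196099477 [-0.  -0.4 -1.1]
n [-0.667  0.087  0.74 ] slope 42.2 naz -7.4 plate az -6.3 width 54.8 hole [ 646.  -214.7  195.9]
hole(top face) rel. head top, bar axes up/left/out: 0.5 0.5 -0.7
```

servo_tool --pt "0.7 0.1 0 0.1 0" --pt "0.7 0.2 0 0.2 0" --pt "0.7 0.3 0 0.3 0" --pt "0.7 0.35 0 0.35 0" --pt "0.7 0.35 0 0.35 0"

```text
time: 20.53
tool_pos: [564.7, -206.8, 66.4]
eef_rot: [-3.135, 0.205, 0.0]
ft_force: [-1.1, 0.7, -0.0]
opening: 0.635
gripper_force: 42.9
```

Run:
```python
from meas import *
s=pose();print(s[1].round(1),s[3],s[0]["ft_force"].round(1)); meas()
```

```text
[ 564.7 -206.8   66.4] -7.484211202750405 [-1.1  0.7 -0. ]
n [-0.687  0.088  0.722] slope 43.8 naz -7.3 plate az -5.7 width 54.5 hole [ 647.3 -214.8  194.1]
hole(top face) rel. head top, bar axes up/left/out: 0.1 0.7 -2.9
```

servo_tool --pt "0.7 0.1 0 0.1 0" --pt "0.7 0.2 0 0.2 0" --pt "0.7 0.3 0 0.3 0" --pt "0.7 0.3 0 0.3 0"

```text
time: 20.92
tool_pos: [566.9, -207.1, 64.0]
eef_rot: [-3.135, 0.204, 0.003]
ft_force: [-5.5, 0.1, 5.3]
opening: 0.639
gripper_force: 43.8
```

Run:
```python
from meas import *
s=pose();print(s[1].round(1),s[3],s[0]["ft_force"].round(1)); meas()
```

```text
[ 566.9 -207.1   64. ] -7.460573485217674 [-5.5  0.1  5.3]
n [-0.704  0.095  0.704] slope 45.3 naz -7.7 plate az -6.8 width 54.3 hole [ 647.6 -214.9  194.1]
hole(top face) rel. head top, bar axes up/left/out: 0.3 0.6 -3.1
```

servo_tool --pt "0.7 -0.1 0 -0.05 0" --pt "0.7 -0.3 0 0.15 0" --pt "0.7 -0.5 0 0.35 0" --pt "0.7 -0.7 0 0.55 0" --pt "0.7 -0.9 0 0.75 0" --pt "0.7 -1.1 0 0.95 0" --pt "0.7 -1.25 0 1.1 0" --pt "0.7 -1.25 0 1.1 0"

```text
time: 21.63
tool_pos: [554.5, -205.3, 51.8]
eef_rot: [-3.134, 0.205, 0.002]
ft_force: [-2.3, 0.4, 1.5]
opening: 0.637
gripper_force: 43.4
```

Run:
```python
from meas import *
s=pose();print(s[1].round(1),s[3],s[0]["ft_force"].round(1)); meas()
```

```text
[ 554.5 -205.3   51.8] -7.494523283945274 [-2.3  0.4  1.5]
n [-0.702  0.083  0.707] slope 45.0 naz -6.7 plate az -6.6 width 55.4 hole [ 635.1 -213.3  181.3]
hole(top face) rel. head top, bar axes up/left/out: -17.5 0.3 -3.2
```

servo_tool --pt "0.7 -0.07 0 0.07 0" --pt "0.7 -0.14 0 0.14 0" --pt "0.7 -0.18 0 0.18 0" --pt "0.7 -0.18 0 0.18 0"

```text
time: 22.02
tool_pos: [554.4, -205.5, 51.3]
eef_rot: [3.134, -0.205, 0.003]
ft_force: [-1.5, 0.3, 5.1]
opening: 0.642
gripper_force: 43.7
```

Run:
```python
from meas import *
s=pose();print(s[1].round(1),s[3],s[0]["ft_force"].round(1)); meas()
```

```text
[ 554.4 -205.5   51.3] -7.478423736439502 [-1.5  0.3  5.1]
n [-0.707  0.081  0.703] slope 45.3 naz -6.5 plate az -5.5 width 55.8 hole [ 635.1 -212.9  181.6]
hole(top face) rel. head top, bar axes up/left/out: -17.4 0.7 -3.0
```

servo_tool --pt "0.7 0.1 0 -0.1 0" --pt "0.7 0.1 0 -0.1 0" --pt "0.34 0.1 0 -0.1 0" --pt "0.32 0.1 0 -0.1 0" --pt "0.28 0.1 0 -0.1 0" --pt "0.25 0.1 0 -0.1 0" --pt "0.22 0.1 0 -0.1 0" --pt "0.22 0.1 0 -0.1 0" --force 20

```text
time: 22.73
tool_pos: [554.6, -205.5, 51.6]
eef_rot: [-3.135, 0.205, -0.0]
ft_force: [0.2, -0.1, -0.7]
opening: 0.783
gripper_force: 0.0
```

Run:
```python
from meas import *
s=pose();print(s[1].round(1),s[3],s[0]["ft_force"].round(1)); meas()
```

```text
[ 554.6 -205.5   51.6] -7.482593007323511 [ 0.2 -0.1 -0.7]
n [-0.696  0.14   0.705] slope 45.2 naz -11.4 plate az -11.9 width 54.8 hole [ 635.1 -211.5  180.8]
hole(top face) rel. head top, bar axes up/left/out: -18.1 2.1 -3.4
```

servo_tool --pt "0.15 0 -0.1 0 0" --pt "0.1 0 -0.3 0 0" --pt "0.1 0 -0.4 0 0" --pt "0.1 0 -0.4 0 0"

```text
time: 23.12
tool_pos: [555.0, -201.1, 51.7]
eef_rot: [-3.135, 0.204, 0.0]
ft_force: [0.1, 0.3, -0.5]
opening: 0.906
gripper_force: 0.0
```

Run:
```python
from meas import *
s=pose();print(s[1].round(1),s[3],s[0]["ft_force"].round(1)); meas(); meas(az=-11)
im,P=cloud("top"); m=np.all((P>[540,-380,100])&(P<[680,-240,165]),-1); print("cup",P[m].min(0).round(),P[m].max(0).round())
```

```text
[ 555.  -201.1   51.7] -7.463095999781087 [ 0.1  0.3 -0.5]
n [-0.701  0.138  0.699] slope 45.6 naz -11.2 plate az -11.0 width 55.0 hole [ 635.1 -211.1  181.1]
hole(top face) rel. head top, bar axes up/left/out: -18.0 2.5 -3.2
n [-0.697  0.13   0.705] slope 45.2 naz -10.6 plate az -8.7 width 55.7 hole [ 635.9 -211.6  181.6]
hole(top face) rel. head top, bar axes up/left/out: -17.0 2.1 -3.4
cup [ 606. -365.  102.] [ 658. -302.  162.]
```

servo_tool --pt "0.1 -0.5 0 0 0" --pt "0.1 -1.5 0 0 0" --pt "0.1 -3 0 0 0" --pt "0.1 -5 0 0 0" --pt "0.1 -7.5 0 0 0" --pt "0.1 -10 0 0 0" --pt "0.1 -12.5 0 -1 0" --pt "0.1 -14 0 -4 0" --pt "0.1 -14 0 -8 0" --pt "0.1 -14 8 -10 0" --pt "0.1 -14 14 -10 0" --pt "0.1 -14 14 -10 0"

```text
time: 24.27
tool_pos: [400.1, -306.7, 151.8]
eef_rot: [3.133, -0.202, 0.003]
ft_force: [0.8, 0.4, -0.1]
opening: 0.899
gripper_force: 0.0
```

Run:
```python
from meas import *
s=pose();print(s[1].round(1),s[3],s[0]["ft_force"].round(1)); im,P=meas(zlo=60); 
t,Q=cloud("top"); m=np.all((Q>[500,-280,80])&(Q<[700,-130,230]),-1)&(t.min(-1)>130); q=Q[m]; c=q.mean(0); v=np.linalg.svd(q-c,full_matrices=False)[2]; r=cv2.minAreaRect(q[:,:2].astype(np.float32)); print("top n",v[2].round(3),"axis",v[0].round(3),r)
cv2.imwrite("pics/end.png",cv2.resize(np.hstack([im[95:165,205:285],t[130:200,310:390]]),None,fx=4.9,fy=4.9,interpolation=cv2.INTER_CUBIC))
```

```text
[ 400.1 -306.7  151.8] -7.367926226318192 [ 0.8  0.4 -0.1]
n [-0.697  0.131  0.704] slope 45.2 naz -10.7 plate az -10.9 width 55.6 hole [ 635.1 -211.8  180.6]
hole(top face) rel. head top, bar axes up/left/out: -18.2 1.7 -3.6
top n [-0.7    0.12   0.704] axis [-0.698  0.095 -0.71 ] ((607.7227783203125, -210.605712890625), (56.734622955322266, 117.3372573852539), 82.46278381347656)
```

View pics/end.png

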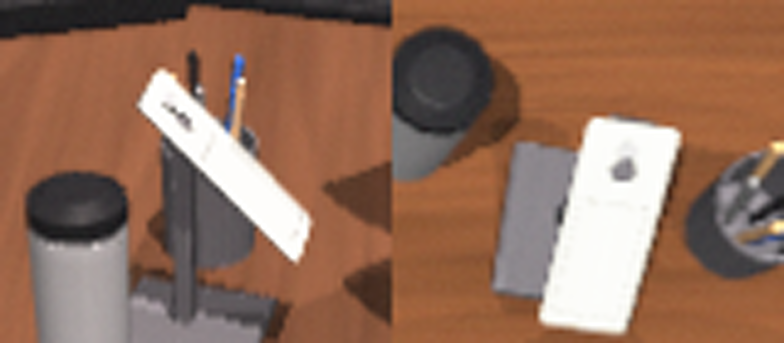

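The final crops show the plate hanging flat on the bar by the stud (left crop keyhole at (180,118), right crop (625,165)). It sits at 45° and in line with the bar, with the bystanders where they were and the gripper clear. I'm handing it in.

```bash
python3 -c "
from station import ctrl
print(ctrl.sign_off())"
```

```text
the job is handed in; nothing more can be done
None
```

The plate hangs from the stud in its slot, flat on the bar at 45° and within about 2° of straight by camera; the gripper is clear, and I handed the job in at about 24 s of the 61 s allowed.

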